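# Find the sharpener's loose mounting bolt and hold its cap open

## Task

Get the disc sharpener ready for its loose mounting bolt to be tightened: first lower its cover fully shut over the stone without slamming it, then tap the caps of the three mounting bolts until you find the one that gives. Swing the loose bolt's spring cap up to about upright and finish while still holding it open there with the gripper, since it snaps shut when let go; keep the other two caps closed and leave the bottle, whetstone and knife where they are.

Things in the scene. Friction and masses are not known exactly. Their poses are not given: they have to be found in the camera images.
- sharpener: Grey disc sharpener bolted down: housing 180 (x) x 190 (y) x 70 mm high with a 150 mm stone on top, and three foot ears 26 mm thick, one in front (-x) and one to each side. Origin on the bench under the middle of the housing; +x points to its back (hinge side), z up. The bolts stand at (-182, 0), (-45, 165) and (-45, -165) mm in this frame; which bolt stands on which ear varies. It does not move
- cover (a joint): Opening angle (rad) of the sheet-metal cover over the stone: 0 shut, about 1.6 fully up. Its hinge is stiff: it stays at any angle and takes 1 to 3 N at the front edge to move down
- cover_hinge (a point): Middle of the cover's hinge line at the top of the housing's back, 72 mm above the bench; the hinge runs along the sharpener's y axis
- cover_front (a point): Middle of the cover's front edge on its outer (top) face, 182 mm from the hinge line and 22 mm above it when shut. The cover is a shallow tray 184 x 194 x 22 mm; shut, its flat top lies 94 mm above the bench. A 60 mm wide, 4 mm thick lip runs 12 mm further forward just below this point
- bush_a: Fixed rubber bush on an ear, 51 mm across and 12 mm high, that carries bolt_a and cap_a. Origin under its middle, 26 mm above the bench
- bolt_a: One of three alike hex bolts, in bush_a, hidden under its closed cap, which rests on its head. Origin on its axis, 36 mm above the bench at the start; axes as the sharpener's. The closed cap is a round cup 41 mm across, centred on this axis, its slightly domed top 64 mm above the bench. Tapped on that top, a tight bolt does not give; the loose one slips down up to 4 mm under a push of 2 N and stays down
- cap_a (a joint): Opening angle (rad) of the cap over bolt_a: 0 closed, 1.57 upright, stops at 1.75; down to -0.17 when it has followed the loose bolt down. A light spring (0.3 to 0.5 N at the tab) always closes it when let go
- cap_a_tab (a point): Grip point on the thumb tab of the cap over bolt_a: tab 12 mm wide (across, y), 7 mm thick, reaching 31 mm out from the cup's rim towards the sharpener's +x; this point is 17 mm from the rim, at mid-thickness, 53 mm above the bench when closed (up to 10 mm lower once the loose bolt has slipped). At least 23 mm is free beneath it when closed
- cap_a_hinge (a point): Middle of the hinge line of the cap over bolt_a, along y, at the bush's edge towards the sharpener's -x, 40 mm above the bench; it does not move. The tab point lies 62 mm from it in +x and 13.5 mm above it when closed and swings up and over towards -x
- bush_b: Fixed rubber bush on an ear, 51 mm across and 12 mm high, that carries bolt_b and cap_b. Origin under its middle, 26 mm above the bench
- bolt_b: One of three alike hex bolts, in bush_b, hidden under its closed cap, which rests on its head. Origin on its axis, 36 mm above the bench at the start; axes as the sharpener's. The closed cap is a round cup 41 mm across, centred on this axis, its slightly domed top 64 mm above the bench. Tapped on that top, a tight bolt does not give; the loose one slips down up to 4 mm under a push of 2 N and stays down
- cap_b (a joint): Opening angle (rad) of the cap over bolt_b: 0 closed, 1.57 upright, stops at 1.75; down to -0.17 when it has followed the loose bolt down. A light spring (0.3 to 0.5 N at the tab) always closes it when let go
- cap_b_tab (a point): Grip point on the thumb tab of the cap over bolt_b: tab 12 mm wide (across, y), 7 mm thick, reaching 31 mm out from the cup's rim towards the sharpener's +x; this point is 17 mm from the rim, at mid-thickness, 53 mm above the bench when closed (up to 10 mm lower once the loose bolt has slipped). At least 23 mm is free beneath it when closed
- cap_b_hinge (a point): Middle of the hinge line of the cap over bolt_b, along y, at the bush's edge towards the sharpener's -x, 40 mm above the bench; it does not move. The tab point lies 62 mm from it in +x and 13.5 mm above it when closed and swings up and over towards -x
- bush_c: Fixed rubber bush on an ear, 51 mm across and 12 mm high, that carries bolt_c and cap_c. Origin under its middle, 26 mm above the bench
- bolt_c: One of three alike hex bolts, in bush_c, hidden under its closed cap, which rests on its head. Origin on its axis, 36 mm above the bench at the start; axes as the sharpener's. The closed cap is a round cup 41 mm across, centred on this axis, its slightly domed top 64 mm above the bench. Tapped on that top, a tight bolt does not give; the loose one slips down up to 4 mm under a push of 2 N and stays down
- cap_c (a joint): Opening angle (rad) of the cap over bolt_c: 0 closed, 1.57 upright, stops at 1.75; down to -0.17 when it has followed the loose bolt down. A light spring (0.3 to 0.5 N at the tab) always closes it when let go
- cap_c_tab (a point): Grip point on the thumb tab of the cap over bolt_c: tab 12 mm wide (across, y), 7 mm thick, reaching 31 mm out from the cup's rim towards the sharpener's +x; this point is 17 mm from the rim, at mid-thickness, 53 mm above the bench when closed (up to 10 mm lower once the loose bolt has slipped). At least 23 mm is free beneath it when closed
- cap_c_hinge (a point): Middle of the hinge line of the cap over bolt_c, along y, at the bush's edge towards the sharpener's -x, 40 mm above the bench; it does not move. The tab point lies 62 mm from it in +x and 13.5 mm above it when closed and swings up and over towards -x
- oil_bottle: Small amber honing-oil bottle, 36 mm across, 100 mm high; origin under its middle. Leave alone
- whetstone: Whetstone on a wooden block, 60 x 150 x 34 mm; origin under its middle. Leave alone
- knife: Carving knife lying flat, wooden handle 15 mm wide, 150 mm long overall along its x; origin under the handle. Leave alone

How it is judged:
By the outcome, as a careful person would: the job done as asked, in the order asked, and still so for the second after the job is handed in, while the arm keeps its last pose, push and grip.
It also fails if it takes over 69 s, if anything falls off the work surface, if the arm or the gripper's body presses on something with over 40 N, if the wrist force passes 120 N, or if a joint passes its speed limit or range.

## Robot

A 7-joint arm with a two-finger parallel gripper is mounted at the origin on the work surface. World frame = base frame: x ahead of the robot, y to its left, z up, the work surface at z = 0. Lengths are in mm, angles in rad, forces in N, time in s.
With the tool pointing down it reaches from about 400 to 875 mm from the base axis. Payload 4.4 kg.
Tool frame: the origin (TCP) lies midway between the tips of the shut fingers; the grasp point (between the pads) lies 19 mm behind it (ctrl.pinch_z is the distance from the TCP to the grasp point, in mm); z points along the fingers, y is the line along which they close (so a half turn about z gives the same grasp; the last joint's range is limited). The gripper opens to 85 mm and grips with 20 to 120 N. Pads are 22 mm wide; open, the fingers measure 114 mm over their backs; the gripper's body (76 mm by 85 mm) begins 54 mm behind the grasp point. The pads swing forward as they close: fully open they stand 13 mm farther back than shut.
Start: joints at [-1.174, 0.628, 0.038, 1.517, -0.027, 0.996, -0.02], TCP at [290.176, 581.649, 231.313] pointing down, gripper open.
Joint ranges: [-3.06, 3.06], [-0.37, 2.12], [-1.25, 1.32], [0.18, 2.47], [-1.1, 4.24], [0.23, 1.98], [-2.94, 2.94]. Speed limits (rad/s): [2.57, 2.57, 3.14, 3.14, 3.14, 3.14, 3.14].

## Interface

Orientations are given as [roll, pitch, yaw] about the fixed x, y, z axes, in that order (R = Rz(yaw) Ry(pitch) Rx(roll)).
In Python, from cell import read_state, cams, order, ctrl gives the robot as it stands.
- The arm moves only by the tool move_arm, never from a script. Its argument "targets" is text: rows parted by semicolons, each of 7 numbers parted by spaces: the gripper's target within -1 to 1 (fully open at 1, half-way at 0, shut at -1), then the shift along the tool's x, y, z in cm, then the turn, a rotation vector about the tool's x, y, z in degrees. A call has 1 to 5 rows; each row shifts and turns the commanded pose from where the row before left it, along the tool's axes as they then stand; what a row does not reach is not made up. A row lasts 1/12 s, in which the tool goes at most 41.7 mm and 7.16 degrees, less where a joint would pass 70% of its speed; a pose out of reach is approached as far as the arm can. A call with a gripper value outside its range is refused whole. The fingers move at their own pace and stop on an object; the grip force is fixed at half the most. Time passes only in rows, so rows that do not move let the fingers close. It gives the time, the measured TCP pose, the force, the opening and the grip force at its end, in the units of the state.
- read_state(): the state, without advancing time (a new reading comes with each control period).
- cams.get_image(name): name is "side" or "top"; returns a dict with "color" (384x512x3 uint8, red, green, blue), "fovy" (degrees; the focal length in pixels is half the picture's height over the tangent of half this angle, whatever the lens; pixels are square), "cx", "cy" (the principal point, pixels), "k1" (the pictures are not rectified: a ray, as slopes to the right and down, at radius r is drawn at 1 + k1 r^2 times it, then the intrinsics apply), "rvec" (rotation vector, rad) and "tvec" (3), from world to camera coordinates, as OpenCV has them. Camera axes: x right, y down, z forward; pixel columns grow to the right and rows downward; lengths in mm; the calibration is good to about 2 mm. A picture is of the moment at which its call begins. There is no depth.
- order.finish_job(): hands the job in; it is judged then, once.
The state is a dict: "clock": time; "qpos": joint angles; "qd": joint speeds; "tau": joint torques, N m; "eef_pos": TCP position; "tool_rot": TCP orientation; "force": force on the tool from outside, world axes, zero at the start; "torque": the same for the moment, N m; "width": finger opening in mm; "gripper_force": force on a finger pad.
Only numpy, scipy, OpenCV 4.12 (cv2) and the standard library are available. Lean on these libraries where they do the work, as an engineer would, in place of code of your own. Each camera call takes 0.05 s, during which the arm holds its last target. There are 200 camera calls.

## Working session

There is one attempt and no reset: what is moved stays moved. The work goes in short steps, Python scripts to look and compute and a tool call to move; the robot and the scene stay as the last step left them, time stands still between calls to the robot, and variables do not carry over. Pictures are saved under pics/ and viewed, at most 10 in all, crops included, and the job is handed in when it is done.

Besides the shell and the picture viewer there is one more tool, called in YAML: its name, and indented under it one key for each argument. move_arm: Moves the arm, as the interface text tells. Its arguments: {"type":"object","properties":{"targets":{"type":"string"}},"required":["targets"]}

```bash
ls; mkdir -p pics
cat > h.py <<'E'
import numpy as np, cv2
from cell import read_state, cams, order, ctrl
from scipy.spatial.transform import Rotation as Rn
def cam(n):
    d=cams.get_image(n); return d
def K(d):
    f=d['color'].shape[0]/2/np.tan(np.radians(d['fovy'])/2)
    return np.array([[f,0,d['cx']],[0,f,d['cy']],[0,0,1.]]),np.array([d['k1'],0,0,0.])
def proj(d,P):
    k,D=K(d); return cv2.projectPoints(np.array(P,float).reshape(-1,3),np.array(d['rvec'],float),np.array(d['tvec'],float),k,D)[0].reshape(-1,2)
def ray(d,uv):
    k,D=K(d); x=cv2.undistortPoints(np.array(uv,float).reshape(-1,1,2),k,D).reshape(-1,2)
    R=cv2.Rodrigues(np.array(d['rvec'],float))[0]; t=np.array(d['tvec'],float).ravel()
    return -R.T@t, np.c_[x,np.ones(len(x))]@R
def onz(d,uv,z):
    o,v=ray(d,uv); z=np.broadcast_to(z,len(v)); return o+v*((z-o[2])/v[:,2])[:,None]
E
python3 - <<'E'
from h import *
s=read_state(); print({k:np.round(v,3).tolist() for k,v in s.items()}, ctrl.pinch_z)
for n in('top','side'):
    d=cam(n); cv2.imwrite(f'pics/{n}0.png',cv2.resize(d['color'][...,::-1],None,fx=1.5,fy=1.5,interpolation=cv2.INTER_CUBIC)); o,_=ray(d,[[256,192]]); print(n,o.round(),d['fovy'],d['k1'],onz(d,[[0,0],[511,0],[511,383],[0,383]],0).round().tolist())
E
```

```text
pics
{'clock': 0.0, 'qpos': [-1.174, 0.629, 0.038, 1.518, -0.027, 0.996, -0.02], 'qd': [0.0, 0.0, -0.0, -0.001, 0.001, 0.001, -0.0], 'tau': [0.001, -56.339, 1.227, -19.345, 0.011, 0.011, -0.0], 'eef_pos': [289.885, 581.05, 230.368], 'tool_rot': [-3.14, 0.0, 2.679], 'force': [0.002, -0.778, 0.156], 'torque': [-0.045, -0.031, 0.046], 'gripper_force': 0.0, 'width': 85.3} 18.700000000000003
top [485.  42. 952.] 45.63297569997445 -0.0727976110594804 [[990.0, 606.0, 0.0], [964.0, -543.0, 0.0], [127.0, -485.0, -0.0], [156.0, 589.0, 0.0]]
side [391. 548. 613.] 57.831146196484255 -0.09156582662883356 [[2940.0, -1388.0, 0.0], [-624.0, -2594.0, 0.0], [14.0, 264.0, 0.0], [853.0, 530.0, 0.0]]
```

View pics/top0.png

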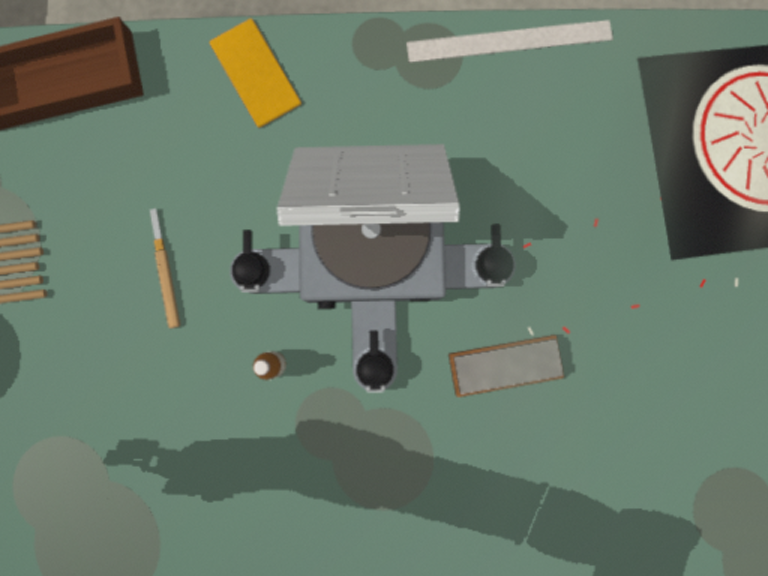

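View pics/side0.png

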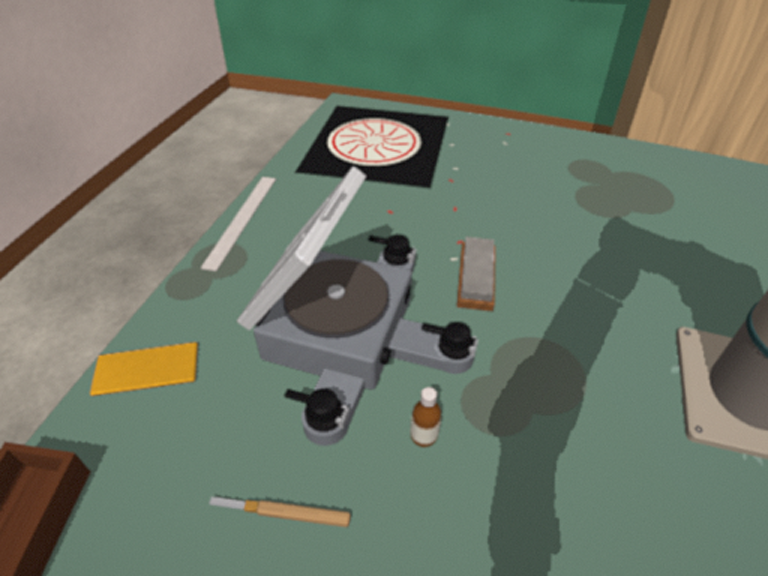

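The top view shows the sharpener upright, its back (+x) towards the image top, with caps at about (250,270), (494,264) and (375,369). The cover is partly open, with its front edge near row 207. The side view shows all three caps closed, the bottle beside the front ear, and the arm out of the way.

```bash
cat > m1.py <<'E'
from h import *
from scipy.optimize import least_squares
B=np.array([[-182,0],[-45,165],[-45,-165.]])
det={}
for n,g in(('top',[(375,369),(250,270),(494,264)]),('side',[(457,340),(324,410),(397,248)])):
    d=cam(n); m=(d['color'].max(2)<62).astype(np.uint8)
    if n=='side': m=(d['color'].max(2)<50).astype(np.uint8)
    out=[]
    for u,v in g:
        u,v=int(u/1.5),int(v/1.5); w=m[v-22:v+22,u-22:u+22]
        o=cv2.morphologyEx(w,cv2.MORPH_OPEN,cv2.getStructuringElement(cv2.MORPH_ELLIPSE,(7,7)))
        c=max(cv2.findContours(o,cv2.RETR_EXTERNAL,cv2.CHAIN_APPROX_NONE)[0],key=cv2.contourArea)
        (x,y),r=cv2.minEnclosingCircle(c); out.append((x+u-22,y+v-22)); print(n,out[-1],r,cv2.contourArea(c))
    det[n]=(d,np.array(out))
d,uv=det['top']; P=onz(d,uv,55)[:,:2]; print(P.round(1))
d2,uv2=det['side']; print('side',onz(d2,uv2,55)[:,:2].round(1))
f=lambda p:(B@np.array([[np.cos(p[2]),np.sin(p[2])],[-np.sin(p[2]),np.cos(p[2])]])+p[:2]-P).ravel()
s=least_squares(f,[600,50,0]); print('frame',s.x.round(3),s.fun.round(1)); x,y,a=s.x
R=Rn.from_euler('z',a).as_matrix(); W=lambda q:np.array(q,float)@R.T+[x,y,0]
for th in np.arange(.5,1.5,.1):
    q=[[92-182*np.cos(th)+22*np.sin(th),yy,72+182*np.sin(th)+22*np.cos(th)] for yy in(97,0,-97)]
    print(round(th,1),(proj(d,W(q))*1.5).round().tolist(),(proj(d2,W(q))*1.5).round().tolist())
np.save('frame.npy',s.x)
E
python3 m1.py
```

```text
top (250.0, 245.5) 12.54003620147705 429.5
top (167.19565200805664, 179.10869598388672) 12.306252479553223 394.0
top (329.0, 175.0) 12.041694641113281 286.0
side (304.03061294555664, 226.6428565979004) 12.030924797058105 375.5
side (214.75547409057617, 272.63868522644043) 14.019396781921387 484.5
side (264.0, 166.0) 9.486932754516602 238.5
[[ 437.    56.8]
 [ 571.2  217.4]
 [ 571.5 -102.9]]
side [[432.1  70.9]
 [567.6 231.6]
 [567.6 -91.7]]
frame [6.17224e+02 5.72200e+01 1.00000e-03] [-1.8  0.2  0.8  4.8  1.  -5. ]
0.5 [[285.0, 267.0], [370.0, 265.0], [456.0, 263.0]] [[345.0, 298.0], [371.0, 248.0], [393.0, 206.0]]
0.6 [[283.0, 256.0], [370.0, 254.0], [457.0, 251.0]] [[335.0, 288.0], [363.0, 237.0], [385.0, 196.0]]
0.7 [[281.0, 243.0], [369.0, 241.0], [458.0, 239.0]] [[324.0, 277.0], [353.0, 227.0], [376.0, 187.0]]
0.8 [[279.0, 229.0], [369.0, 226.0], [458.0, 224.0]] [[312.0, 267.0], [342.0, 218.0], [367.0, 178.0]]
0.9 [[278.0, 213.0], [368.0, 211.0], [459.0, 209.0]] [[299.0, 257.0], [330.0, 209.0], [356.0, 169.0]]
1.0 [[276.0, 197.0], [368.0, 195.0], [459.0, 192.0]] [[285.0, 248.0], [318.0, 201.0], [345.0, 162.0]]
1.1 [[275.0, 180.0], [367.0, 177.0], [459.0, 175.0]] [[270.0, 241.0], [305.0, 194.0], [333.0, 156.0]]
1.2 [[274.0, 162.0], [367.0, 160.0], [459.0, 158.0]] [[255.0, 234.0], [292.0, 188.0], [321.0, 150.0]]
1.3 [[273.0, 145.0], [366.0, 142.0], [459.0, 140.0]] [[241.0, 228.0], [278.0, 183.0], [309.0, 146.0]]
1.4 [[273.0, 127.0], [366.0, 125.0], [458.0, 122.0]] [[226.0, 224.0], [265.0, 179.0], [297.0, 143.0]]
```

```bash
cat > m2.py <<'E'
exec(open('m1.py').read().split("d,uv=det['top']")[0])
(d,uv),(d2,uv2)=det['top'],det['side']
def P3(p):
    c,s=np.cos(p[2]),np.sin(p[2]); return np.c_[B@np.array([[c,s],[-s,c]])+p[:2],np.full(3,p[3])]
s=least_squares(lambda p:np.r_[(proj(d,P3(p))-uv).ravel(),(proj(d2,P3(p))-uv2).ravel()],[617,57,0,40]); print(s.x.round(3),s.fun.round(1)); p=s.x
np.save('frame.npy',p[:3])
a=p[2];R=Rn.from_euler('z',a).as_matrix(); W=lambda q:np.array(q,float)@R.T+[p[0],p[1],0]
ts=np.linspace(0,2*np.pi,40)
ims=[]
for dd,(u0,v0,u1,v1) in((d,(140,85,350,270)),(d2,(180,90,330,300))):
    im=cv2.resize(dd['color'][...,::-1],None,fx=3,fy=3,interpolation=cv2.INTER_CUBIC)
    def dr(q,c): cv2.polylines(im,[(proj(dd,W(q))*3+1).astype(int)],False,c,1)
    for b in B:
        dr(np.c_[b[0]+25.5*np.cos(ts),b[1]+25.5*np.sin(ts),0*ts+38],(0,255,0)); dr(np.c_[b[0]+20.5*np.cos(ts),b[1]+20.5*np.sin(ts),0*ts+62],(0,0,255))
        dr([[b[0]+20,b[1],53],[b[0]+51.5,b[1],53]],(255,255,0))
    dr([[-90,-95,70],[-90,95,70]],(255,0,0))
    for th,c in((.85,(255,0,255)),(.95,(0,255,255))): dr([[92-182*np.cos(th)+22*np.sin(th),y,72+182*np.sin(th)+22*np.cos(th)] for y in(97,-97)],c)
    ims.append(cv2.resize(im[v0*3:v1*3,u0*3:u1*3],None,fx=.92,fy=.92))
h=max(i.shape[0] for i in ims); ims=[cv2.copyMakeBorder(i,0,h-i.shape[0],0,0,0) for i in ims]; o=np.hstack(ims); print(o.shape)
o=cv2.resize(o,None,fx=800/o.shape[1],fy=800/o.shape[1]) if o.shape[1]>800 else o
cv2.imwrite('pics/ov.png',o)
E
python3 m2.py
```

```text
top (250.0, 245.5) 12.54003620147705 429.5
top (166.9418601989746, 179.2209300994873) 12.374346733093262 408.0
top (329.0205478668213, 174.93835639953613) 12.101446151733398 285.5
side (304.0, 226.65217399597168) 12.032271385192871 375.5
side (214.75547409057617, 272.63868522644043) 14.019396781921387 483.5
side (263.5769233703613, 166.0) 9.664972305297852 243.0
[6.17538e+02 5.75530e+01 2.00000e-03 3.91140e+01] [-0.1  0.3 -0.7  0.2  1.   0.1 -1.  -0.3  0.2  0.   0.1  0.6]
(580, 994, 3)
```

View pics/ov.png

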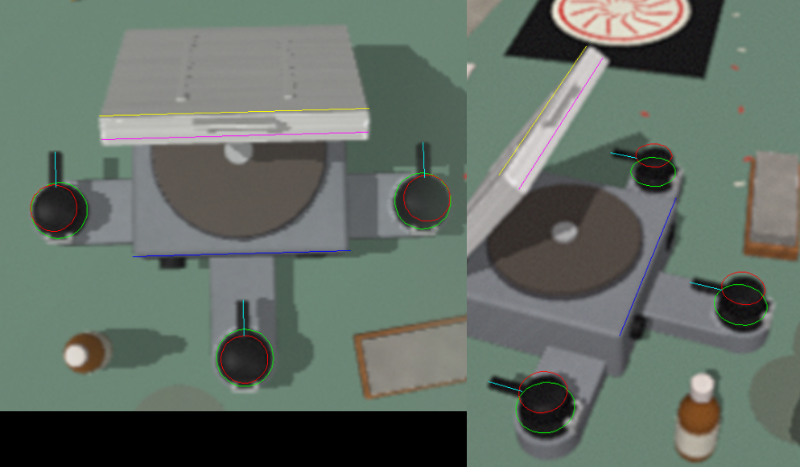

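The overlay agrees in both views: caps at sharpener (617.5, 57.5), yaw ≈ 0, and the cover at about 0.95 rad with its front edge at x ≈ 622, z ≈ 233.

move_arm:
  targets: "-1 0 0 -1.5 0 0 -6.6; -1 0 0 -1.5 0 0 -6.6; -1 0 0 -1.5 0 0 -6.6; -1 0 0 -1.5 0 0 -6.7; -1 0 0 0 0 0 0"

```text
clock: 0.72
eef_pos: [291.0, 583.2, 294.5]
tool_rot: [3.136, 0.002, -3.139]
force: [0.1, 0.2, 0.4]
width: 25.5
gripper_force: 0.0
```

move_arm:
  targets: "-1 -2.1 -3.3 0 0 0 0; -1 -2.1 -3.3 0 0 0 0; -1 -2.1 -3.3 0 0 0 0; -1 -2.1 -3.3 0 0 0 0; -1 -2.1 -3.3 0 0 0 0"

```text
clock: 1.13
eef_pos: [395.5, 414.6, 290.4]
tool_rot: [-3.141, -0.001, 3.138]
force: [1.1, 0.4, -0.3]
width: 0.2
gripper_force: 0.0
```

move_arm:
  targets: "-1 -2.1 -3.3 0 0 0 0; -1 -2.1 -3.3 0 0 0 0; -1 -2.1 -3.3 0 0 0 0; -1 -2.1 -3.3 0 0 0 0; -1 -2.1 -3.3 0 0 0 0"

```text
clock: 1.55
eef_pos: [500.4, 249.6, 290.6]
tool_rot: [-3.141, -0.001, 3.138]
force: [0.1, -0.4, 0.4]
width: -0.3
gripper_force: 0.0
```

move_arm:
  targets: "-1 -2.1 -3.3 0 0 0 0; -1 -2.1 -3.3 0 0 0 0; -1 -2.1 -3.3 0 0 0 0; -1 -2.1 -3.3 0 0 0 0; -1 -2.1 -3.3 0 0 0 0"

```text
clock: 1.97
eef_pos: [605.4, 84.7, 290.4]
tool_rot: [-3.142, -0.001, 3.138]
force: [1.5, -0.0, -0.7]
width: 0.1
gripper_force: 0.0
```

move_arm:
  targets: "-1 -2.1 -2.7 0 0 0 0; -1 0 0 1.5 0 0 0; -1 0 0 1.5 0 0 0; -1 0 0 1.5 0 0 0; -1 0 0 0 0 0 0"

```text
clock: 2.38
eef_pos: [623.5, 59.0, 242.2]
tool_rot: [-3.141, -0.007, 3.138]
force: [-0.5, -0.4, -0.4]
width: -0.2
gripper_force: 0.0
```

Run:
```python
from h import *
a=cam('top')['color'];b=cam('side')['color']
cv2.imwrite('pics/c1.png',cv2.resize(np.hstack([a[60:280,130:360],b[60:280,140:370]])[...,::-1],None,fx=1.73,fy=1.73,interpolation=cv2.INTER_CUBIC)); print(read_state()['eef_pos'],read_state()['force'])
```

```text
[625.4940975   59.50996392 245.49956698] [-0.59122991  0.22250925  0.10330343]
```

View pics/c1.png

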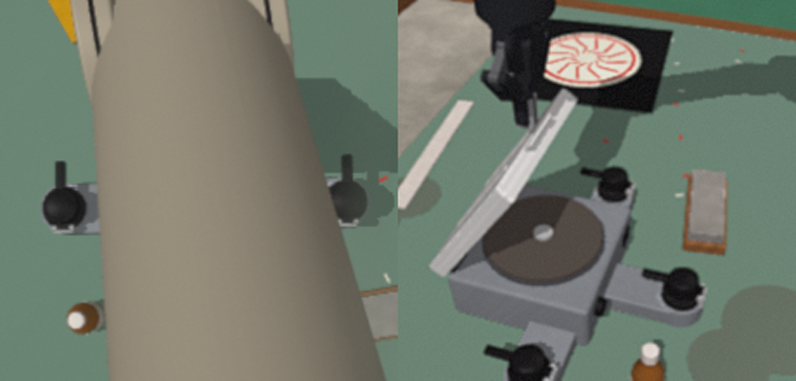

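move_arm:
  targets: "-1 0 0 0.8 0 0 0; -1 0 0 0.5 0 0 0; -1 0.5 0 0.3 0 0 0; -1 0.5 0 0.3 0 0 0; -1 0.5 0 0.4 0 0 0"

```text
clock: 2.9
eef_pos: [610.9, 59.8, 223.7]
tool_rot: [3.141, 0.001, 3.141]
force: [-0.7, 0.4, 5.6]
width: -0.0
gripper_force: 2.1
```

move_arm:
  targets: "-1 0.5 0 0.4 0 0 0; -1 0.5 0 0.4 0 0 0; -1 0.5 0 0.4 0 0 0; -1 0 0 0 0 0 0"

```text
clock: 3.23
eef_pos: [593.8, 59.7, 210.5]
tool_rot: [-3.142, -0.003, -3.142]
force: [-1.4, -0.3, 0.4]
width: -0.0
gripper_force: 0.3
```

move_arm:
  targets: "-1 0.4 0 0.4 0 0 0; -1 0.3 0 0.4 0 0 0; -1 0.4 0 0.4 0 0 0; -1 0.4 0 0.5 0 0 0; -1 0.4 0 0.5 0 0 0"

```text
clock: 3.65
eef_pos: [576.6, 59.5, 188.7]
tool_rot: [-3.141, -0.0, 3.141]
force: [-0.0, 1.1, 1.4]
width: -0.0
gripper_force: 0.8
```

Run:
```python
from h import *
b=cam('side')['color']
cv2.imwrite('pics/c2.png',cv2.resize(b[60:280,140:370][...,::-1],None,fx=2.5,fy=2.5,interpolation=cv2.INTER_CUBIC)); s=read_state();print(s['eef_pos'],s['force'])
```

```text
[575.08523785  59.39515664 187.62428357] [ 0.30239082  0.88104519 -0.18593068]
```

View pics/c2.png

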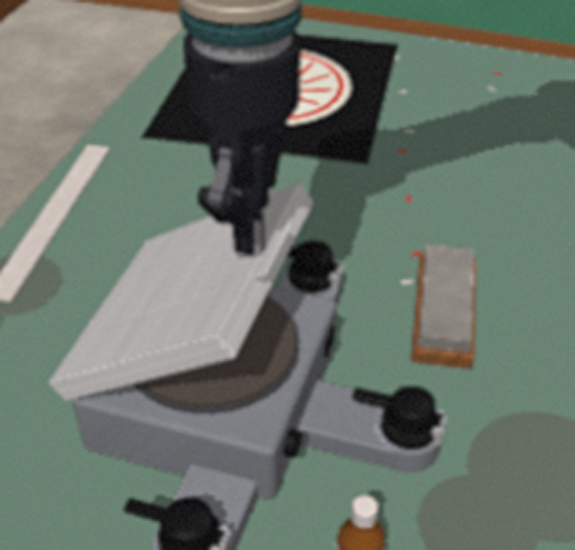

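The fingertips sit on the cover's outer face just inside its front edge, and the cover is half down. Continuing along the arc.

move_arm:
  targets: "-1 0.4 0 0.5 0 0 0; -1 0.4 0 0.6 0 0 0; -1 0.4 0 0.6 0 0 0; -1 0.3 0 0.5 0 0 0; -1 0.3 0 0.5 0 0 0"

```text
clock: 4.12
eef_pos: [558.3, 59.5, 161.6]
tool_rot: [-3.141, -0.001, 3.141]
force: [-0.0, -0.5, 2.4]
width: 0.3
gripper_force: 0.7
```

move_arm:
  targets: "-1 0.3 0 0.6 0 0 0; -1 0.3 0 0.6 0 0 0; -1 0.2 0 0.5 0 0 0; -1 0.2 0 0.5 0 0 0; -1 0.2 0 0.5 0 0 0"

```text
clock: 4.53
eef_pos: [546.7, 59.6, 134.7]
tool_rot: [-3.142, -0.0, 3.141]
force: [-0.5, -0.5, 0.4]
width: -0.1
gripper_force: 0.7
```

move_arm:
  targets: "-1 0.2 0 0.5 0 0 0; -1 0.1 0 0.4 0 0 0; -1 0.1 0 0.4 0 0 0; -1 0.1 0 0.4 0 0 0; -1 0.1 0 0.3 0 0 0"

```text
clock: 4.95
eef_pos: [541.0, 59.6, 114.8]
tool_rot: [3.142, 0.0, 3.141]
force: [-0.8, -0.7, 0.5]
width: 0.4
gripper_force: 0.6
```

move_arm:
  targets: "-1 0.1 0 0.3 0 0 0; -1 0.1 0 0.3 0 0 0; -1 0 0 0.25 0 0 0; -1 0.1 0 0.25 0 0 0; -1 0 0 0.2 0 0 0"

```text
clock: 5.37
eef_pos: [538.0, 59.6, 102.1]
tool_rot: [3.142, 0.0, 3.141]
force: [0.1, -0.4, 1.2]
width: 0.2
gripper_force: 0.6
```

move_arm:
  targets: "-1 0 0 0.15 0 0 0; -1 0 0 0.15 0 0 0; -1 0 0 0.15 0 0 0; -1 0 0 0.15 0 0 0; -1 0 0 0.1 0 0 0"

```text
clock: 5.78
eef_pos: [537.7, 59.6, 95.1]
tool_rot: [-3.142, -0.001, 3.141]
force: [-1.2, -0.9, 0.8]
width: 0.0
gripper_force: 0.6
```

move_arm:
  targets: "-1 0 0 0.1 0 0 0; -1 0 0 0.1 0 0 0; -1 0 0 0.1 0 0 0; -1 0 0 0 0 0 0; -1 0 0 0 0 0 0"

```text
clock: 6.2
eef_pos: [537.9, 59.5, 93.9]
tool_rot: [3.142, 0.0, 3.141]
force: [-5.3, 0.3, 16.3]
width: -0.2
gripper_force: 8.0
```

Cover shut: the top stands at 94 mm with firm resistance. Next, tap the front cap.

move_arm:
  targets: "-1 0 0 -1.5 0 0 0; -1 2.5 -0.2 -1.0 0 0 0; -1 3.8 0 0 0 0 0; -1 3.8 0 0 0 0 0; -1 0 0 2 0 0 0"

```text
clock: 6.62
eef_pos: [429.4, 56.9, 99.2]
tool_rot: [-3.141, -0.005, -3.141]
force: [-1.1, -0.1, -0.2]
width: -0.1
gripper_force: 0.0
```

move_arm:
  targets: "-1 0 0 2 0 0 0; -1 0 0 0.6 0 0 0; -1 0 0 0 0 0 0"

```text
clock: 6.87
eef_pos: [436.6, 57.5, 70.3]
tool_rot: [-3.141, -0.002, 3.141]
force: [0.9, -0.1, 0.4]
width: -0.2
gripper_force: 0.0
```

move_arm:
  targets: "-1 0 0 0.25 0 0 0; -1 0 0 0.2 0 0 0; -1 0 0 0.1 0 0 0; -1 0 0 0 0 0 0"

```text
clock: 7.2
eef_pos: [437.4, 57.6, 66.1]
tool_rot: [3.141, 0.001, 3.141]
force: [-0.4, 0.0, -0.5]
width: -0.3
gripper_force: 0.0
```

move_arm:
  targets: "-1 0 0 0.1 0 0 0; -1 0 0 0.1 0 0 0; -1 0 0 0 0 0 0; -1 0 0 0 0 0 0"

```text
clock: 7.53
eef_pos: [437.5, 57.6, 64.0]
tool_rot: [3.141, 0.001, 3.141]
force: [1.2, -0.4, 0.4]
width: 0.1
gripper_force: 0.7
```

move_arm:
  targets: "-1 0 0 0.1 0 0 0; -1 0 0 0 0 0 0; -1 0 0 0 0 0 0"

```text
clock: 7.78
eef_pos: [438.1, 57.7, 63.0]
tool_rot: [3.141, 0.002, 3.141]
force: [1.9, -1.4, 3.9]
width: -0.1
gripper_force: 1.6
```

move_arm:
  targets: "-1 0 0 0.1 0 0 0; -1 0 0 0 0 0 0; -1 0 0 0 0 0 0"

```text
clock: 8.03
eef_pos: [437.8, 57.8, 62.0]
tool_rot: [3.141, 0.002, 3.141]
force: [3.4, -0.1, 3.8]
width: 0.2
gripper_force: 2.2
```

move_arm:
  targets: "-1 0 0 0.1 0 0 0; -1 0 0 0 0 0 0; -1 0 0 0 0 0 0"

```text
clock: 8.28
eef_pos: [438.4, 57.8, 61.1]
tool_rot: [3.141, 0.003, 3.141]
force: [5.2, -1.2, 5.2]
width: 0.0
gripper_force: 2.6
```

move_arm:
  targets: "-1 0 0 0.1 0 0 0; -1 0 0 0 0 0 0; -1 0 0 0 0 0 0"

```text
clock: 8.53
eef_pos: [439.1, 57.8, 60.3]
tool_rot: [3.141, 0.004, 3.141]
force: [4.8, -1.4, 5.7]
width: 0.2
gripper_force: 3.4
```

move_arm:
  targets: "-1 0 0 -1 0 0 0; -1 0 0 -2 0 0 0; -1 0 0 -2 0 0 0; -1 0 0 0 0 0 0"

```text
clock: 8.87
eef_pos: [436.4, 57.6, 111.6]
tool_rot: [3.141, 0.0, 3.141]
force: [0.2, -0.7, -0.9]
width: 0.2
gripper_force: 0.0
```

Run:
```python
from h import *
b=cam('side')['color'][...,::-1]; a=cv2.resize(cv2.imread('pics/side0.png'),(512,384),interpolation=cv2.INTER_AREA)
c=lambda i,u,v:cv2.resize(i[v-30:v+30,u-35:u+35],(266,228),interpolation=cv2.INTER_CUBIC)
pts=[(304,226),(214,272),(264,166)]
cv2.imwrite('pics/c3.png',np.vstack([np.hstack([c(i,*p) for p in pts]) for i in(a,b)])); s=read_state();print(s['eef_pos'],s['force'])
```

```text
[436.08292773  57.63734707 110.45226433] [ 0.3989108   0.2168261  -0.01472413]
```

View pics/c3.png

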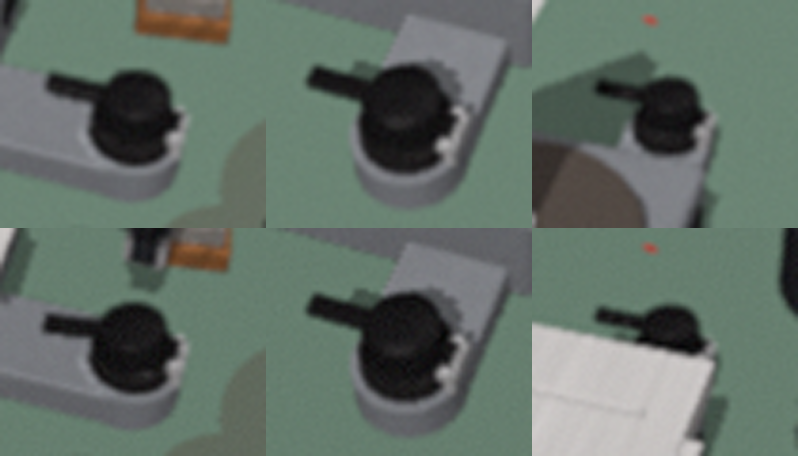

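Only the front tab has dropped (about 4 px, roughly 8 mm). The other two caps are unchanged, so the front bolt is the loose one. Next I grip its tab, near (474, 57.5, 44).

move_arm:
  targets: "0 -3.9 0 0 0 0 0; 0 0 0 1.2 0 0 0; 0 0 0 2 0 0 0; 0 0 0 2 0 0 0; 0 0 0 1.5 0 0 0"

```text
clock: 9.33
eef_pos: [473.5, 57.3, 40.3]
tool_rot: [-3.141, -0.005, 3.141]
force: [-1.2, 0.5, 0.2]
width: 42.9
gripper_force: 0.0
```

move_arm:
  targets: "0 0 0 0.8 0 0 0; 0 0 0 0 0 0 0; 0 0 0 0 0 0 0"

```text
clock: 9.58
eef_pos: [474.8, 57.5, 34.1]
tool_rot: [-3.141, -0.003, 3.141]
force: [-0.1, 0.3, 1.0]
width: 42.9
gripper_force: 0.0
```

Run:
```python
from h import *
b=cam('side')['color'][...,::-1]
cv2.imwrite('pics/c4.png',cv2.resize(b[150:280,220:350],(600,600),interpolation=cv2.INTER_CUBIC)); s=read_state();print(s['eef_pos'],s['force'],s['width'],s['qpos'])
```

```text
[475.56021206  57.54968992  34.74492476] [ 0.71876674  0.9873486  -0.6277384 ] 42.29511277042327 [-0.17119207  0.73178094 -0.01151833  2.13131433  0.0277055   0.27967073
  1.36413291]
```

View pics/c4.png

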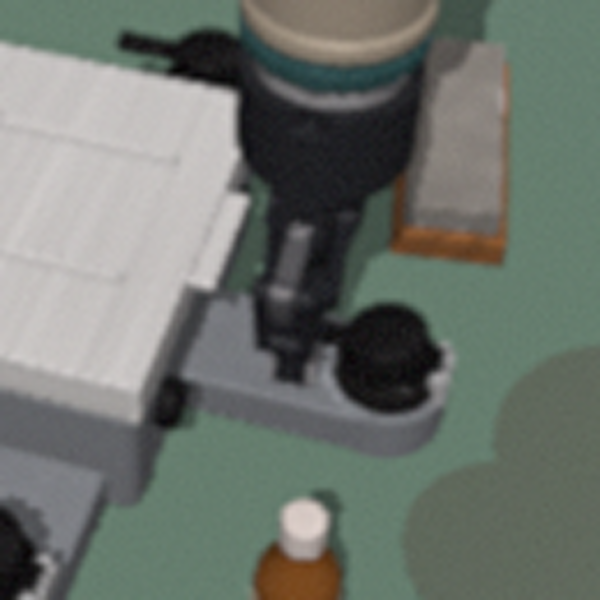

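The open fingers straddle the tab beside the cup, with the bottle and lip clear. Lower a little and close.

move_arm:
  targets: "0 0 0 0.5 0 0 0; -0.5 0 0 0 0 0 0; -0.7 0 0 0 0 0 0; -1 0 0 0 0 0 0; -1 0 0 0 0 0 0"

```text
clock: 10.05
eef_pos: [476.3, 57.5, 30.2]
tool_rot: [3.142, 0.001, 3.141]
force: [0.1, -1.3, 0.4]
width: 10.0
gripper_force: 59.6
```

move_arm:
  targets: "-1 0 0 0 0 0 0; -1 0 0 0 0 0 0"

```text
clock: 10.22
eef_pos: [476.2, 57.5, 30.0]
tool_rot: [3.142, 0.001, 3.141]
force: [-0.3, -0.8, 2.1]
width: 10.3
gripper_force: 59.7
```

Tab gripped. Swing it up along the hinge arc, tool kept vertical so the tab pivots in the pads.

move_arm:
  targets: "-1 0.05 0 -0.4 0 0 0; -1 0.05 0 -0.4 0 0 0; -1 0.1 0 -0.4 0 0 0; -1 0.2 0 -0.6 0 0 0; -1 0.25 0 -0.6 0 0 0"

```text
clock: 10.63
eef_pos: [467.4, 57.5, 53.7]
tool_rot: [-3.141, -0.004, 3.142]
force: [-2.4, 0.3, -11.0]
width: 10.1
gripper_force: 60.4
```

move_arm:
  targets: "-1 0.2 0 -0.4 0 0 0; -1 0.2 0 -0.4 0 0 0; -1 0.3 0 -0.3 0 0 0; -1 0.4 0 -0.5 0 0 0; -1 0.5 0 -0.5 0 0 0"

```text
clock: 11.05
eef_pos: [452.9, 57.5, 74.9]
tool_rot: [-3.141, -0.001, 3.141]
force: [-1.8, 0.4, -12.5]
width: 10.0
gripper_force: 58.5
```

move_arm:
  targets: "-1 0.3 0 -0.3 0 0 0; -1 0.4 0 -0.3 0 0 0; -1 0.4 0 -0.2 0 0 0; -1 0.4 0 -0.2 0 0 0; -1 0.4 0 -0.15 0 0 0"

```text
clock: 11.47
eef_pos: [437.1, 57.6, 87.5]
tool_rot: [3.141, 0.006, 3.14]
force: [2.8, -1.7, -1.4]
width: 9.4
gripper_force: 58.3
```

move_arm:
  targets: "-1 0.4 0 -0.15 0 0 0; -1 0.4 0 -0.1 0 0 0; -1 0.4 0 -0.1 0 0 0; -1 0.4 0 -0.05 0 0 0; -1 0 0 0 0 0 0"

```text
clock: 11.88
eef_pos: [424.1, 57.9, 92.8]
tool_rot: [3.14, 0.013, 3.14]
force: [6.6, -2.3, 12.2]
width: 6.2
gripper_force: 61.0
```

Run:
```python
from h import *
b=cam('side')['color'][...,::-1]
cv2.imwrite('pics/c5.png',cv2.resize(b[130:280,220:370],(600,600),interpolation=cv2.INTER_CUBIC)); s=read_state();print(s['eef_pos'],s['force'],s['width'],s['qpos'])
```

```text
[424.31946489  57.93796906  92.71852985] [ 6.45677615 -2.93856901 10.09810946] 6.488153153089903 [-0.19467746  0.57399818 -0.01033814  2.25003816  0.0215992   0.30488781
  1.34518506]
```

View pics/c5.png

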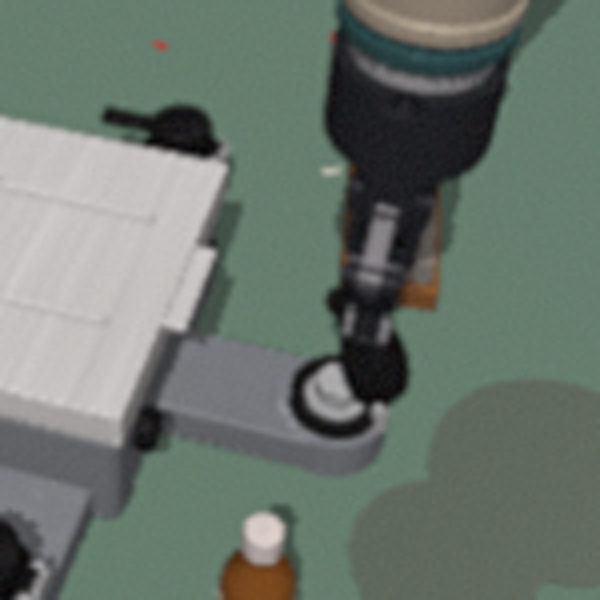

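The cap is about two-thirds open, but the fingertips have run against the cup's rim: width is down to 6.5 mm and the tool is being pushed back 5 mm. The tab itself is visible sticking out at (335,300). I'll go back down the arc, release near closed, and regrip farther out on the tab with the tips higher.

move_arm:
  targets: "-1 -0.4 0 0 0 0 0; -1 -0.4 0 0.1 0 0 0; -1 -0.4 0 0.1 0 0 0; -1 -0.4 0 0.2 0 0 0; -1 -0.4 0 0.2 0 0 0"

```text
clock: 12.35
eef_pos: [440.1, 57.7, 84.7]
tool_rot: [3.141, 0.003, 3.141]
force: [3.7, -2.1, 3.7]
width: 6.4
gripper_force: 58.7
```

move_arm:
  targets: "-1 -0.4 0 0.2 0 0 0; -1 -0.4 0 0.2 0 0 0; -1 -0.4 0 0.3 0 0 0; -1 -0.4 0 0.3 0 0 0; -1 -0.4 0 0.4 0 0 0"

```text
clock: 12.77
eef_pos: [455.5, 57.5, 69.2]
tool_rot: [-3.141, -0.007, -3.141]
force: [-4.0, 0.5, 1.0]
width: 5.1
gripper_force: 60.9
```

move_arm:
  targets: "-1 -0.4 0 0.4 0 0 0; -1 -0.3 0 0.4 0 0 0; -1 -0.2 0 0.4 0 0 0; -1 -0.2 0 0.4 0 0 0; -1 0 0 0 0 0 0"

```text
clock: 13.18
eef_pos: [470.3, 57.7, 53.6]
tool_rot: [3.141, 0.001, 3.141]
force: [0.4, -0.4, 0.7]
width: 0.1
gripper_force: 0.0
```

The tab slipped out and the cap has closed again. Regrip farther out at x ≈ 483, with TCP about 32 mm high.

move_arm:
  targets: "0 0 0 -1 0 0 0; 0 -0.6 0 -1 0 0 0; 0 -0.7 0 0 0 0 0; 0 0 0 0 0 0 0; 0 0 0 1 0 0 0"

```text
clock: 13.6
eef_pos: [484.4, 57.8, 65.6]
tool_rot: [3.141, 0.004, 3.141]
force: [0.1, 0.6, -0.6]
width: 42.5
gripper_force: 0.0
```

move_arm:
  targets: "0 0 0 1.2 0 0 0; 0 0 0 1.2 0 0 0; 0 0 0 0.7 0 0 0; 0 0 0 0 0 0 0; 0 0 0 0 0 0 0"

```text
clock: 14.02
eef_pos: [481.7, 57.5, 32.6]
tool_rot: [-3.141, -0.002, 3.141]
force: [0.2, -0.3, -0.1]
width: 42.6
gripper_force: 0.0
```

move_arm:
  targets: "-0.5 0 0 0 0 0 0; -0.7 0 0 0 0 0 0; -1 0 0 0 0 0 0; -1 0 0 0 0 0 0; -1 0 0 0 0 0 0"

```text
clock: 14.43
eef_pos: [482.9, 57.5, 33.7]
tool_rot: [3.142, 0.001, 3.141]
force: [0.1, -0.7, 0.8]
width: 9.6
gripper_force: 58.5
```

move_arm:
  targets: "-1 0.05 0 -0.5 0 0 0; -1 0.05 0 -0.5 0 0 0; -1 0.1 0 -0.4 0 0 0; -1 0.2 0 -0.65 0 0 0; -1 0.3 0 -0.65 0 0 0"

```text
clock: 14.85
eef_pos: [473.8, 57.5, 60.4]
tool_rot: [-3.141, -0.003, 3.141]
force: [-4.2, -0.9, -7.8]
width: 9.6
gripper_force: 59.2
```

move_arm:
  targets: "-1 0.3 0 -0.6 0 0 0; -1 0.4 0 -0.6 0 0 0; -1 0.3 0 -0.4 0 0 0; -1 0.3 0 -0.3 0 0 0; -1 0.3 0 -0.3 0 0 0"

```text
clock: 15.27
eef_pos: [459.5, 57.6, 82.9]
tool_rot: [3.142, 0.001, 3.142]
force: [-2.1, -0.2, -3.3]
width: 7.6
gripper_force: 58.6
```

move_arm:
  targets: "-1 0.4 0 -0.3 0 0 0; -1 0.4 0 -0.3 0 0 0; -1 0.4 0 -0.2 0 0 0; -1 0 0 0 0 0 0"

```text
clock: 15.6
eef_pos: [450.2, 57.7, 91.8]
tool_rot: [3.141, 0.007, 3.141]
force: [4.0, -2.2, 1.5]
width: 6.0
gripper_force: 58.7
```

Run:
```python
from h import *
b=cam('side')['color'][...,::-1].copy(); d=cam('side')
im=cv2.resize(b[160:250,260:350],(600,600),interpolation=cv2.INTER_CUBIC); im=cv2.convertScaleAbs(im,alpha=1.8,beta=20)
def pt(P,c):
    q=((proj(d,P)-[260,160])*600/90).astype(int)
    for a,b_ in zip(q[:-1],q[1:]): cv2.line(im,tuple(map(int,a)),tuple(map(int,b_)),c,1)
for th,c in((.7,(0,255,0)),(.9,(0,255,255)),(1.1,(255,0,255))):
    C,S=np.cos(th),np.sin(th)
    pt([[411+a*C-13.5*S,57.5,40+a*S+13.5*C] for a in(45,76)],c)
s=read_state(); print(s['eef_pos'],s['force'],s['width'],s['qpos'].__class__,np.round(s['qpos'],3))
x,y,z=s['eef_pos']; pt([[x-11,y+6,z],[x+11,y+6,z]],(0,0,255)); pt([[x,y+6,z],[x,y+6,z+19]],(0,0,255))
cv2.imwrite('pics/c6.png',im)
```

```text
[450.62041606  57.75889858  91.33636475] [ 4.90796821 -2.17763649  3.65245663] 6.058199790069338 <class 'numpy.ndarray'> [-0.179  0.598 -0.015  2.178  0.025  0.359  1.355]
```

View pics/c6.png

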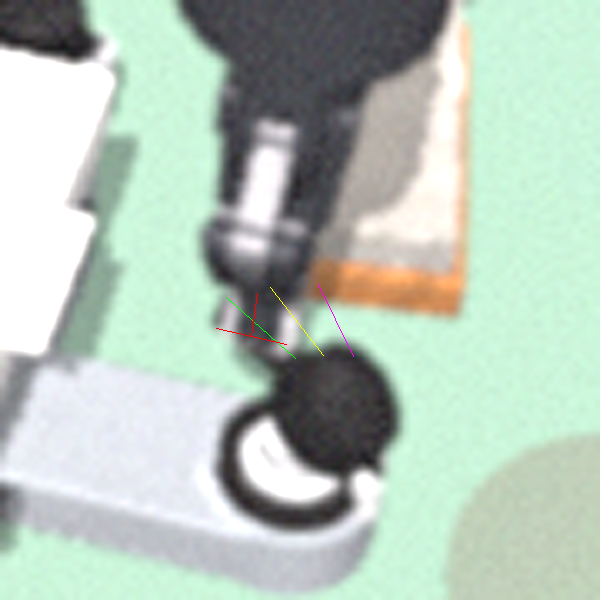

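The tab's root shows below the fingertips and the cap lags at about 0.7 rad, so the pads only hold the tab's end and are slipping off. The fingertips sit farther back than the TCP when not fully shut. I'll go back down and grip deeper, TCP about 27 mm.

move_arm:
  targets: "-1 -0.4 0 0.3 0 0 0; -1 -0.4 0 0.3 0 0 0; -1 -0.4 0 0.4 0 0 0; -1 -0.4 0 0.6 0 0 0; -1 -0.4 0 0.6 0 0 0"

```text
clock: 16.12
eef_pos: [469.0, 57.6, 67.8]
tool_rot: [3.141, 0.002, 3.141]
force: [4.2, -1.4, 4.9]
width: 6.3
gripper_force: 71.7
```

move_arm:
  targets: "-1 -0.4 0 0.6 0 0 0; -1 -0.4 0 0.6 0 0 0; -1 -0.2 0 0.6 0 0 0; -0.2 0 0 0 0 0 0; 0 0 0 0 0 0 0"

```text
clock: 16.53
eef_pos: [475.1, 57.7, 49.1]
tool_rot: [-3.141, -0.005, -3.142]
force: [-1.2, 0.5, -0.1]
width: 23.5
gripper_force: 0.0
```

move_arm:
  targets: "0 -0.4 0 0 0 0 0; 0 0 0 0.9 0 0 0; 0 0 0 0.9 0 0 0; 0 0 0 0.4 0 0 0; 0 0 0 0 0 0 0"

```text
clock: 16.95
eef_pos: [480.4, 57.5, 27.0]
tool_rot: [-3.141, -0.003, 3.141]
force: [0.3, -0.0, -0.8]
width: 42.4
gripper_force: 0.0
```

move_arm:
  targets: "-0.4 0 0 0 0 0 0; -0.6 0 0 0 0 0 0; -0.7 0 0 0 0 0 0; -1 0 0 0 0 0 0; -1 0 0 0 0 0 0"

```text
clock: 17.37
eef_pos: [481.7, 57.5, 28.6]
tool_rot: [-3.142, 0.0, 3.141]
force: [0.2, 0.1, 0.5]
width: 10.2
gripper_force: 58.4
```

move_arm:
  targets: "-1 0 0 0 0 0 0; -1 0 0 -0.4 0 0 0; -1 0.05 0 -0.4 0 0 0; -1 0.1 0 -0.4 0 0 0; -1 0 0 0 0 0 0"

```text
clock: 17.78
eef_pos: [479.4, 57.5, 40.7]
tool_rot: [-3.142, -0.001, 3.141]
force: [-0.4, -1.8, -6.5]
width: 10.1
gripper_force: 59.7
```

move_arm:
  targets: "-1 0.15 0 -0.5 0 0 0; -1 0.15 0 -0.5 0 0 0; -1 0.15 0 -0.5 0 0 0; -1 0.3 0 -0.5 0 0 0; -1 0 0 0 0 0 0"

```text
clock: 18.2
eef_pos: [471.0, 57.5, 61.0]
tool_rot: [-3.141, -0.002, 3.141]
force: [-3.6, 0.5, -7.3]
width: 9.9
gripper_force: 58.5
```

move_arm:
  targets: "-1 0.4 0 -0.6 0 0 0; -1 0.4 0 -0.5 0 0 0; -1 0.4 0 -0.4 0 0 0; -1 0.1 0 -0.1 0 0 0; -1 0 0 0 0 0 0"

```text
clock: 18.62
eef_pos: [459.5, 57.4, 76.9]
tool_rot: [-3.142, 0.001, 3.141]
force: [-1.4, -1.3, -6.6]
width: 9.8
gripper_force: 58.5
```

move_arm:
  targets: "-1 0.4 0 -0.3 0 0 0; -1 0.4 0 -0.2 0 0 0; -1 0.4 0 -0.2 0 0 0; -1 0 0 0 0 0 0"

```text
clock: 18.95
eef_pos: [451.3, 57.7, 85.2]
tool_rot: [3.141, 0.009, 3.14]
force: [5.0, -2.4, 3.2]
width: 7.7
gripper_force: 58.5
```

```bash
python3 -c "
from h import *
s=read_state(); print(np.round(s['eef_pos'],1),np.round(s['force'],1),np.round(s['torque'],2),s['width'],np.round(s['qpos'],3))"
```

```text
[451.3  57.7  85.2] [ 5.  -2.4  3.2] [-0.79 -1.1  -0.25] 7.705061466267605 [-0.179  0.611 -0.015  2.182  0.028  0.34   1.352]
```

Run:
```python
from h import *
d=cam('side')
for th in np.arange(.3,1.6,.1):
    C,S=np.cos(th),np.sin(th)
    o=[]
    for a,b in((24.5,12),(24.5,22),(24.5,2)): o.append([411+a*C-b*S,57.5,40+a*S+b*C])
    print(round(th,1),proj(d,o).round(1).tolist())
m=(d['color'].max(2)<62).astype(np.uint8); D=cv2.distanceTransform(m,cv2.DIST_L2,5)
w=D[212:240,290:330]; i=np.unravel_index(w.argmax(),w.shape); print('now',i[1]+290,i[0]+212,w.max())
g=d['color'].max(2)[196:236:1,290:334:1]
for r in g[::2]: print(''.join(' .:-=+*#%@'[min(9,int(v)//22)] for v in r))
```

```text
0.3 [[306.1, 221.0], [308.0, 218.3], [304.2, 223.6]]
0.4 [[307.1, 220.6], [309.4, 218.2], [304.8, 223.1]]
0.5 [[308.2, 220.3], [310.9, 218.1], [305.5, 222.5]]
0.6 [[309.3, 220.1], [312.5, 218.1], [306.3, 222.1]]
0.7 [[310.6, 220.0], [314.0, 218.3], [307.1, 221.7]]
0.8 [[311.8, 220.0], [315.6, 218.6], [308.1, 221.4]]
0.9 [[313.1, 220.0], [317.2, 218.9], [309.1, 221.1]]
1.0 [[314.4, 220.2], [318.7, 219.4], [310.1, 221.0]]
1.1 [[315.7, 220.4], [320.2, 220.0], [311.2, 220.9]]
1.2 [[317.0, 220.8], [321.6, 220.6], [312.4, 220.9]]
1.3 [[318.2, 221.2], [323.0, 221.4], [313.5, 221.0]]
1.4 [[319.4, 221.7], [324.2, 222.2], [314.7, 221.1]]
1.5 [[320.6, 222.2], [325.4, 223.1], [315.8, 221.4]]
now 309 221 8.7876
-:::-=====-----..::---======+++++++=++++++++
:::=+*++=-:::::.:----========+========++++++
...:--===-::::..:----++++++++*+++=====++++++
:. ..::::.......:---=====+++++++++++***+++++
=. ........ ...:----====================++++
=:.::.  ...  .:---=+++++++==============++++
-.:=-... ..::::--=++++++++++++++++++++++++++
=--=-:.....-+=-===++++++++++++++++++++++++++
+++=:.....:=+=--::...:-=++++++++++++++++++++
+++=---::.:==:.. ........-=+++++++++++++++++
+++++==--:.... ......... .:-++++++++++++++++
++++++++=:.    .........   .-+++++++++++++++
++++++=-:.     ............ :=++++++++++++++
++++-:. ..   ........ ..    .=++++++++++++++
+++-. :=+=-. . .  ... .... .:=++++++++++++++
++=: :=**++-.      .....   :=+++++++++++++++
++=..:+#*+++=:.    .      .-++++++++++++++++
*+-. .-*##***+=-:.    .:-::=++++++++++++++++
**+: .:-+*####*****+=:-+#*+++++++++++++++++=
+**=:  ..:-=+****+=:..:=+*+++++++++++++++===
```

Comparing the cup silhouette with projections gives about 0.57 rad where the tool path implies 0.85. The hard grip splays the pads and squeezes the tab out towards the tips while it pivots. I'll go back and regrip lightly, with the finger target just under the tab width.

move_arm:
  targets: "-1 -0.4 0 0.4 0 0 0; -1 -0.4 0 0.5 0 0 0; -1 -0.4 0 0.6 0 0 0; -1 -0.4 0 0.6 0 0 0; -1 -0.4 0 0.6 0 0 0"

```text
clock: 19.42
eef_pos: [467.0, 58.1, 55.9]
tool_rot: [3.141, -0.002, -3.141]
force: [-0.3, -0.6, 0.6]
width: 0.3
gripper_force: 0.0
```

move_arm:
  targets: "-1 -0.4 0 0.6 0 0 0; -1 -0.4 0 0.6 0 0 0; -0.2 0 0 0 0 0 0; 0 0 0 0 0 0 0; 0 0 0 0 0 0 0"

```text
clock: 19.83
eef_pos: [475.1, 58.0, 43.9]
tool_rot: [3.141, -0.001, -3.141]
force: [-0.3, 0.4, -0.8]
width: 36.0
gripper_force: 0.0
```

move_arm:
  targets: "0 -0.4 0 0.6 0 0 0; 0 0 0 0.6 0 0 0; 0 0 0 0.5 0 0 0; -0.4 0 0 0 0 0 0; -0.6 0 0 0 0 0 0"

```text
clock: 20.25
eef_pos: [478.8, 57.4, 26.5]
tool_rot: [-3.141, -0.002, 3.141]
force: [0.2, -0.4, -0.9]
width: 19.4
gripper_force: 0.0
```

move_arm:
  targets: "-0.69 0 0 0 0 0 0; -0.7 0 0 0 0 0 0; -0.71 0 0 0 0 0 0; -0.72 0 0 0 0 0 0; -0.72 0 0 0 0 0 0"

```text
clock: 20.67
eef_pos: [479.6, 57.5, 27.5]
tool_rot: [-3.142, 0.0, 3.141]
force: [0.5, -0.5, -0.5]
width: 12.0
gripper_force: 1.0
```

move_arm:
  targets: "-0.73 0 0 0 0 0 0; -0.74 0 0 0 0 0 0; -0.74 0 0 0 0 0 0"

```text
clock: 20.92
eef_pos: [479.6, 57.5, 27.4]
tool_rot: [-3.142, 0.0, 3.141]
force: [0.0, 0.5, 0.4]
width: 11.7
gripper_force: 18.1
```

move_arm:
  targets: "-0.73 0 0 0 0 0 0; -0.73 0.05 0 -0.45 0 0 0; -0.73 0.05 0 -0.45 0 0 0; -0.73 0.1 0 -0.45 0 0 0; -0.73 0 0 0 0 0 0"

```text
clock: 21.33
eef_pos: [477.1, 57.5, 41.6]
tool_rot: [3.142, -0.0, 3.141]
force: [0.6, -0.5, -1.8]
width: 11.9
gripper_force: 14.3
```

move_arm:
  targets: "-0.73 0.15 0 -0.45 0 0 0; -0.73 0.15 0 -0.4 0 0 0; -0.73 0.2 0 -0.4 0 0 0; -0.73 0.25 0 -0.4 0 0 0; -0.73 0.25 0 -0.4 0 0 0"

```text
clock: 21.75
eef_pos: [467.7, 57.6, 61.8]
tool_rot: [3.142, 0.001, 3.141]
force: [0.8, -0.7, -2.4]
width: 11.6
gripper_force: 14.5
```

move_arm:
  targets: "-0.73 0.25 0 -0.35 0 0 0; -0.73 0.25 0 -0.35 0 0 0; -0.73 0.3 0 -0.3 0 0 0; -0.73 0.3 0 -0.25 0 0 0; -0.73 0 0 0 0 0 0"

```text
clock: 22.17
eef_pos: [456.5, 57.6, 74.4]
tool_rot: [3.141, 0.001, 3.141]
force: [1.5, -0.9, -0.7]
width: 11.4
gripper_force: 15.0
```

```bash
cat > cup.py <<'E'
from h import *
d=cam('side'); s=read_state(); print(np.round(s['eef_pos'],1),np.round(s['force'],1),s['width'],s['gripper_force'],np.round(s['qpos'],3))
m=(d['color'].max(2)<62).astype(np.uint8); D=cv2.distanceTransform(m,cv2.DIST_L2,5)
w=D[212:240,290:330]; i=np.unravel_index(w.argmax(),w.shape); print('now',i[1]+290,i[0]+212,w.max())
g=d['color'].max(2)[186:240,284:334]
for r in g[::2]: print(''.join(' .:-=+*#%@'[min(9,int(v)//22)] for v in r))
E
python3 cup.py
```

```text
[456.7  57.6  74.2] [ 1.5 -0.3  0.6] 11.480069306335917 15.107279866933823 [-0.174  0.639 -0.018  2.167  0.032  0.335  1.352]
now 310 221 8.5938
++++=:...:-===-:........:---=======+*********+++++
++++=:...-=++=-:........:-==-=-====+**++*****+++++
++++=:..:=++++-:........-=-------=++**++*+**++++++
++++-...-++++=:. .....::--=-----=+++********++++++
+++=-..:=++++=. ......:-------=+++++********++++++
+++=-::-++++=:........:----========+++++++++++++++
+++-:--=++++=:.......:---==+================++++++
+=-:::-====--:---:..::---++**++++++*+++=====++++++
+=::::=++++=-::....::----=======++++++++++***+++++
+=-..::----:::::..:-----======================++++
++=: ...::........:----=++++++++========+=====++++
+++-....... .  ...:---=+++++++++++++++++++++++++++
+++++=-:. .... .:.:=++++++++++++++++++++++++++++++
++++++=-......:--. .-=--:...:-=+++++++++++++++++++
++++++=-.....:-+=: . ........ ..-+++++++++++++++++
++++++=-.....-=+-.   .........  .-=+++++++++++++++
++++++++=----===:.   . ......... .:=++++++++++++++
+++++++++++=-:..     ...........  .-++++++++++++++
+++++++++=-:. .::..... ........   .:=+++++++++++++
+++++++++-. :=+*+-.   . ......  . .-++++++++++++++
++++++++=: :=**+**=.      . .    .-+++++++++++++++
++++++++=..:+#*++*+=:.          .-++++++++++++++++
+++++**+-. .-*##****+-::.   .:-::-++++++++++++++++
+++++***+: ..-+*####**##*+=:-+#*+++++++++++++++++=
+++++++**=:. ..:-=+***++=-..:=+*+++++++++++++++===
++++++++**+-:.  .........  .:=+*++++++++++++++====
=++++**+++***+=-:.......::-=+++==++++++++++++=====
```

The cup centre at (310,221) gives about 0.65 rad, as the tool path implies, so the light grip holds. Continuing.

move_arm:
  targets: "-0.73 0.3 0 -0.2 0 0 0; -0.73 0.3 0 -0.2 0 0 0; -0.73 0.3 0 -0.2 0 0 0; -0.73 0.3 0 -0.15 0 0 0; -0.73 0 0 0 0 0 0"

```text
clock: 22.63
eef_pos: [444.7, 57.6, 81.8]
tool_rot: [3.141, 0.001, 3.141]
force: [3.0, -1.5, 1.2]
width: 11.3
gripper_force: 15.8
```

```bash
python3 cup.py | head -2
```

```text
[444.8  57.7  81.7] [ 2.8 -1.1  3. ] 11.803290621432089 15.905658602714539 [-0.179  0.615 -0.017  2.194  0.031  0.332  1.348]
now 312 222 7.9907
```

move_arm:
  targets: "-0.73 0.3 0 -0.2 0 0 0; -0.73 0.3 0 -0.15 0 0 0; -0.73 0.3 0 -0.15 0 0 0; -0.73 0.3 0 -0.1 0 0 0; -0.73 0 0 0 0 0 0"

```text
clock: 23.1
eef_pos: [431.3, 57.6, 87.4]
tool_rot: [-3.141, -0.001, -3.142]
force: [1.5, -0.9, 0.3]
width: 11.7
gripper_force: 15.8
```

```bash
python3 cup.py
```

```text
[431.5  57.6  87.3] [ 1.  -0.7  0.1] 11.757807281558692 15.933204889297485 [-0.185  0.594 -0.017  2.222  0.029  0.327  1.344]
now 315 223 6.5906997
++++++++++++++++=-:....:=++++-:.......:-=======+++
+++++++++++++++++-:...:-++++=:.......:-=======++++
+++++++++++++++++=:...:=++++=..  ...:----=====++++
+++++++++++++++++=:..:-++++=-.. ....:==-===+++++++
+++++++++++++++++=:.::=++++=:......:-===++**++++++
+++++++++++++++++=::-=++++=-:......:=++++++++=++++
++++++++++++++++-::::-====-:::::.::-========++++++
+++++++++++++++=-:::-+++*+-:::..:-=++++==+==++++++
++++++++++++++++-...:-----:::::::-=+++++++***+++++
++++++++++++++++-.  ..:::......:-=============++++
++++++++++++++++=:  .......  ..:--======+=====++++
++++++++++++++++++=:.......  .:-=+++++++++++++++++
+++++++++++++++++++=:.. ....::-=++++++++++++++++++
+++++++++++++++++++=:.....:==-....:-=+++++++++++++
+++++++++++++++++++=:.....:=+-. .  .:=++++++++++++
++++++++++++++++++++--:..:-+=:....  .:=+++++++++++
+++++++++++++++++==--::...........   .-+++++++++++
++++++++++++=::..:----:. .    .. ..  .:=++++++++++
++++++++++-:. .-+#####+:  .... .....  :=++++++++++
+++++++++-. :=+*######*-. . ..... .   :=++++++++++
++++++++=: :+**+*######+-.  .  .  .. .:=++++++++++
++++++++=. :+#*++***###*=.         ..:=+++++++++++
+++++**+-. .-*##*+****++++-..:-:.::-=+++++++++++++
+++++***+:...-+*###****##*+:-+#*+++++++++++++++++=
+++++++*+=:....:-=+***++=:..:=**+++++++++++++++===
++++++++**+-:.  .......... .:=++++++++++++++++====
++++++**++***+=-:........:-=+++==+++++++++++======
```

move_arm:
  targets: "-0.73 0.3 0 -0.1 0 0 0; -0.73 0.3 0 -0.1 0 0 0; -0.73 0.3 0 -0.1 0 0 0; -0.73 0.3 0 -0.05 0 0 0; -0.73 0 0 0 0 0 0"

```text
clock: 23.57
eef_pos: [419.5, 57.6, 90.8]
tool_rot: [-3.142, -0.001, 3.142]
force: [1.6, -0.7, -4.3]
width: 11.8
gripper_force: 15.1
```

move_arm:
  targets: "-0.73 0.3 0 0 0 0 0; -0.73 0.3 0 0 0 0 0; -0.73 0.3 0 0 0 0 0; -0.73 0.3 0 0 0 0 0; -0.73 0 0 0 0 0 0"

```text
clock: 23.98
eef_pos: [408.0, 57.7, 91.0]
tool_rot: [3.141, -0.0, 3.141]
force: [1.8, -1.3, 3.6]
width: 11.7
gripper_force: 16.2
```

```bash
python3 cup.py
```

```text
[408.1  57.7  91. ] [ 1.8 -1.4  5. ] 11.797015981277877 16.324569582939148 [-0.198  0.57  -0.015  2.28   0.029  0.292  1.333]
now 318 224 6.5906997
+++++++++++++++++++++==++====--:.....:--===-:.....
+++++++++++++++++++++==+++=-=--:....:=++++=:......
+++++++++++++++++++++=+++++=--:... .-=++++-......:
+++++++++++++++++++++=++++++=-:.....-++++=:.  ...-
++++++++++++++++++++==+==++++=:....:=++++=......:-
++++++++++++++++++++==+=+=====:::::=++++=-......--
++++++++++++++++++++==++++++=-::::-==+++=-::...:=+
++++++++++++++++++++==+++***+=:::-=====-:::::-=+++
++++++++++++++++++++=========-...-=++++=-::::=++++
++++++++++++++++++++=========-....::---:.:::-=++++
++++++++++++++++++++++++++++=-.  ..........--=++++
+++++++++++++++++++++++++++++-.........   .-++++++
+++++++++++++++++++++++++++++=--:... .....-+++++++
++++++++++++++++++++++++++++====:......:-=++++++++
++++++++++++++++++++++++++++==+=:.....:=++++++++++
++++++++++++++++++++++++++++===-......-+=-++++++++
+++++++++++++++++=====++++++=:.......:-=::=+++++++
++++++++++++=-:..:----:::-=+=:.......... :=+++++++
++++++++++-:. .-+######*+-........::::.  :=+++++++
+++++++++-..:=+*#########+:............  :=+++++++
++++++++=: :=**+*#########+-. .. .  ..  .-++++++++
++++++++=..:+#*++***###**+*+-    ..     :=++++++++
+++++**+-. .-*##*+****+++**+:.... .   .:=+++++++++
+++++***+: .:-+*####***##*+:-+**==---==+++++++++==
+++++++**=:  ..:-=+****+=:..:=+++++++++++++++++===
++++++++**+-:.  ............:=++++++++++++++++====
=+++++*+++**++=::... ....:-=+++==++++++++++++=====
```

move_arm:
  targets: "-0.73 0.25 0 0 0 0 0; -0.73 0.25 0 0 0 0 0; -0.73 0.2 0 0 0 0 0; -0.73 0 0 0 0 0 0; -0.74 0 0 0 0 0 0"

```text
clock: 24.45
eef_pos: [400.8, 57.7, 90.6]
tool_rot: [-3.141, -0.001, 3.142]
force: [1.8, -0.9, -1.0]
width: 11.5
gripper_force: 19.2
```

```bash
python3 cup.py|head -2
python3 - <<'E'
from h import *
d=cam('side'); im=cv2.resize(d['color'][...,::-1][130:270,160:345],(793,600),interpolation=cv2.INTER_CUBIC); im=cv2.convertScaleAbs(im,alpha=1.5,beta=15)
cv2.imwrite('pics/c7.png',im)
E
```

```text
[400.9  57.7  90.6] [ 1.5 -0.1 -0.3] 11.592541301960766 19.137260019779205 [-0.201  0.566 -0.015  2.298  0.029  0.279  1.329]
now 320 224 6.3938
```

View pics/c7.png

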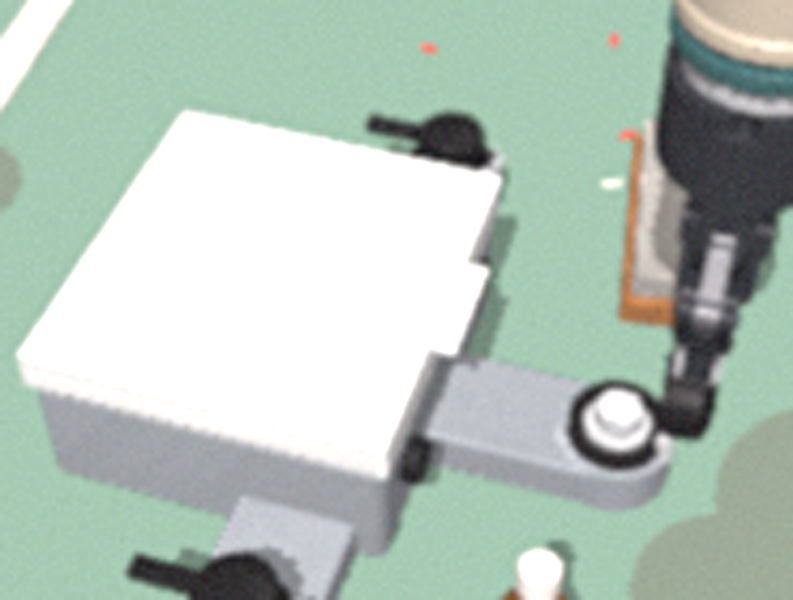

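The picture shows the cover shut and the front bolt exposed at (618,415). Its cap stands upright at (688,405), held by the fingers, and both other caps are closed. The grip is steady, so I'm handing in.

```bash
python3 -c "
from cell import order; print(order.finish_job())"
```

```text
the job is handed in; nothing more can be done
None
```

The job is handed in: the cover was lowered gently shut, the front bolt turned out to be the loose one, and its cap is held about upright in the gripper, with the other two caps closed and the bottle, whetstone and knife left alone; the cap slipped out and closed again during three earlier grips before a lighter grip held.

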